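Finish the levelling-wedge pack for the espresso machine

TASK

The espresso machine's foot needs a taller, level pack. Centre the yellow wedge squarely crosswise on top of the grey pair, flat face down, thick end to either side, then lay the red wedge sloped face down along it, centred and square, its thick end over the yellow one's thin end so that the top of the pack is level. Keep the grey pair as it is, and leave the other things on the bench where they are.

Things in the scene. Friction and masses are not known exactly. Their poses are not given: they have to be found in the camera images.
- pad: dark steel pad fixed to the bench, 112 x 78 mm; its 12 mm high rim surrounds a pocket 94 x 60 mm and 6 mm deep. Origin at the middle of its underside on the bench; its x axis runs along the pocket's (and the grey pair's) length, y across it, z up.
- lower_wedge_center (a point): grey wedge in the pad's pocket, flat face down. 90 mm long, 56 mm wide, 36 mm thick at one end (black band), 24 mm at the other; sloped face 7.6 deg from flat face; parallel side faces; 0.18 kg plastic. Origin at its centre, mid-length, 21 mm above the bench; x points to its thick end (the pad's +x), z up.
- upper_grey_wedge_center (a point): second grey wedge, same size, lying inverted (sloped face down) on the lower one, thick end over thin end, so the pair's top is level, 66 mm above the bench, 90 x 56 mm. Origin at its centre, 15 mm below that top; x points to its thick end (the pad's -x), z up out of its flat face.
- yellow_wedge_center (a point): yellow wedge, loose on the bench, flat face down, sloped face up. 90 mm long, 56 mm wide, 36 mm thick at one end (black band), 24 mm at the other; sloped face 7.6 deg from flat face; parallel side faces; 0.18 kg plastic. Origin at its centre, mid-length, 15 mm above its flat face; x points along its flat face to its thick end, y across its width, z up, square to the flat face.
- red_wedge_center (a point): red wedge, same size and weight, loose, lying on its sloped face: its flat face is on top, leaning 7.6 deg, higher at the thick end (black band). Origin at its centre, mid-length, 15 mm below its flat face; x points along its flat face to its thick end (7.6 deg upward at the start), y across its width, z up out of its flat face, square to it.
- spare_wedge_center (a point): blue spare wedge, same size, lying flat face down; not needed. This point is its centre, x axis to its thick end.
- espresso_cup: white cup, 68 mm across, 60 mm high; origin under its centre
- tamper: steel tamper standing on its 58 mm foot, 78 mm high; origin under its centre
- portafilter: steel filter holder lying on the bench, 60 mm round bowl with a black handle reaching 160 mm along its own -x; origin under the bowl
- screwdriver: screwdriver with a red handle, 160 mm long, lying along its x
- wrench: steel wrench, 160 mm long, lying along its x
- screw_jar: amber jar with a steel cap, 60 mm across, 70 mm high; origin under its centre
Mind the look-alikes: they are no part of the job. What is shaped like the part that bears red_wedge_center but brown is not meant. Several things look just like the part that bears yellow_wedge_center: the one meant starts farthest from the robot's base.

How it is judged (in metres and radians):
On the way:
1. the yellow wedge lies flat and crosswise, centred on the grey pair, let go (horizontal distance between yellow_wedge_center and upper_grey_wedge_center below 0.015 m and angle between yellow_wedge_center's own z axis and vertical below 0.05 rad and angle between the x axis of yellow_wedge_center and the y axis of pad, either way round below 0.15 rad and height (world z) of yellow_wedge_center between 0.077 and 0.085 m and contact force between the fingers and yellow_wedge below 0.1 N), for 0.2 s.
At the end, for the whole second after the job is handed in: Grey pair still in the pocket (8 mm, 0.12 rad). Yellow flat face down on it, crosswise; red inverted on yellow, in line, thick end over thin end: centres within 15 mm, yaw within 0.15 rad, all level within 0.05 rad, resting on one another (centres 77-85 and 105-117 mm high), at rest (x of upper_grey_wedge_center in the frame of pad between -0.008 and 0.008 m and y of upper_grey_wedge_center in the frame of pad between -0.008 and 0.008 m and angle between each of upper_grey_wedge_center, yellow_wedge_center, red_wedge_center's own z axis and vertical below 0.05 rad and angle between the x axis of upper_grey_wedge_center and the x axis of pad, either way round below 0.12 rad and horizontal distance between yellow_wedge_center and upper_grey_wedge_center below 0.015 m and angle between the x axis of yellow_wedge_center and the y axis of pad, either way round below 0.15 rad and height (world z) of yellow_wedge_center between 0.077 and 0.085 m and horizontal distance between red_wedge_center and yellow_wedge_center below 0.015 m and angle between the x axis of red_wedge_center and the x axis of yellow_wedge_center, either way round below 0.15 rad and height (world z) of red_wedge_center between 0.105 and 0.117 m and linear speed of each of yellow_wedge, red_wedge, upper_grey_wedge below 0.02 m/s and angular speed of each of yellow_wedge, red_wedge, upper_grey_wedge below 0.2 rad/s); the robot touches nothing.
It fails at once if one of the other things on the bench was pushed more than 30 mm from its place (distance of any of spare_wedge_center, espresso_cup, tamper, portafilter, screwdriver, wrench, screw_jar from where it was at the start of the episode above 0.03 m).
It also fails if it takes over 61 s, if anything falls off the work surface, if the arm or the gripper's body presses on something with over 40 N, if the wrist force passes 120 N, or if a joint passes its speed limit or range.

ROBOT

A 6-joint arm with a two-finger parallel gripper is mounted at the origin on the work surface. World frame = base frame: x ahead of the robot, y to its left, z up, the work surface at z = 0. Lengths are in mm, angles in rad, forces in N, time in s.
With the tool pointing down it reaches from about 350 to 875 mm from the base axis. Payload 4.2 kg.
Tool frame: the origin (TCP) lies midway between the tips of the shut fingers; the grasp point (between the pads) lies 19 mm behind it; x points along the fingers, y is the direction in which the jaws open and shut, and the axes are right-handed (so a half turn about x gives the same grasp; the last joint's range is limited). The gripper opens to 85 mm and grips with 20 to 120 N. Pads are 22 mm wide; open, the fingers measure 114 mm over their backs; the gripper's body (76 mm by 85 mm) begins 54 mm behind the grasp point. The pads swing forward as they close: fully open they stand 13 mm farther back than shut.
Start: joints at [-0.884, 0.385, 0.008, 0, -1.194, -0.259], TCP at [259.306, -568.647, 231.312] pointing down, gripper open.
Joint ranges: [-3.14, 3.14], [-1.21, 2.06], [-1.07, 1.41], [-3.16, 2.05], [-2.99, -0.16], [-3.1, 3.1]. Speed limits (rad/s): [2.79, 2.79, 3.14, 3.14, 3.14, 3.14].

INTERFACE

Orientations are given as a unit quaternion [x, y, z, w].
In Python, from bench import readout, imaging, arm gives the robot as it stands.
- The arm moves only by the tool arm_command, never from a script. Its argument "increments" is a list of rows, each a list of 3 entries, a list of its own where there are three numbers: the turn, a rotation vector about the world's x, y, z in degrees, then the shift along the world's x, y, z in mm, then the closure, from 0 (fully open) to 1 (shut). In form: [[[ax, ay, az], [tx, ty, tz], fingers], ...]. A call has exactly 5 rows; each row is the pose to reach, as a shift and turn from the pose measured when the call began; what a row does not reach only later rows make up. A row lasts 1/10 s, in which the tool goes at most 50 mm and 8.59 degrees, less where a joint would pass 70% of its speed; a pose out of reach is approached as far as the arm can. A call with a gripper value outside its range is refused whole. The fingers move at their own pace and stop on an object; the grip force is fixed at half the most. Time passes only in rows, so rows that repeat a pose let the fingers close, or fill a call up. It gives the time, the measured TCP pose, the force and the opening at its end, in the units of the state.
- readout.read_state(): the state, without advancing time (a new reading comes with each control period).
- imaging.get_image(name): name is "side" or "top" or "wrist"; returns (picture, depth): 420x560x3 uint8, blue, green, red; 420x560 float32, mm along the optical axis (not along the pixel's ray), 0 where there is no reading.
- imaging.camera_info(name): a dict with "vfov" (degrees; the focal length in pixels is half the picture's height over the tangent of half this angle, whatever the lens; pixels are square), "cx", "cy" (the principal point, pixels), "eye" and "rotation" of the camera in the world; the wrist camera has in their place "T_tool_cam" (4x4, takes a point from camera to tool coordinates, whose origin is the TCP and whose axes are the tool frame's). Camera axes: x right, y down, z forward; pixel columns grow to the right and rows downward; lengths in mm; the calibration is good to about 2 mm. A picture is of the moment at which its call begins: read the wrist's pose just before it. camera_info takes no time and is no camera call.
- arm.job_done(): hands the job in, once; it reports no verdict.
The state is a dict: "clock": time; "joints": joint angles; "joint_vel": joint speeds; "joint_efforts": joint torques, N m; "position": TCP position; "ee_rot": TCP orientation; "contact_force": force on the tool from outside, world axes, zero at the start; "wrist_torque": the same for the moment, N m; "gripper_width": finger opening in mm.
Only numpy, scipy, OpenCV 4.12 (cv2) and the standard library are available. Lean on these libraries where they do the work, as an engineer would, in place of code of your own. Each camera call takes 0.05 s, during which the arm holds its last target. There are 200 camera calls.

## Working session

There is one attempt and no reset: what is moved stays moved. The work goes in short steps, Python scripts to look and compute and a tool call to move; the robot and the scene stay as the last step left them, time stands still between calls to the robot, and variables do not carry over. Pictures are saved under pics/ and viewed, about 8 in all and at most 12, crops included, and the job is handed in when it is done.

Besides the shell and the picture viewer there is one more tool, called after "Emit:" by a JSON object that holds its "fn" and its "kwargs", one argument or row to a line. arm_command: Moves the arm, as the interface text tells. Its arguments: {"type":"object","properties":{"increments":{"type":"array","items":{"type":"array"}}},"required":["increments"]}

```bash
mkdir -p pics
cat > h.py <<'E'
import numpy as np, cv2
from bench import readout, imaging, arm
from scipy.spatial.transform import Rotation as R
def cam(n,st=None):
    i=imaging.camera_info(n)
    f=210/np.tan(np.radians(i["vfov"]/2))
    if n=="wrist":
        T=np.eye(4);T[:3,:3]=R.from_quat(st["ee_rot"]).as_matrix();T[:3,3]=st["position"]
        T=T@np.array(i["T_tool_cam"]); return f,i["cx"],i["cy"],T[:3,3],T[:3,:3]
    return f,i["cx"],i["cy"],np.array(i["eye"]),np.array(i["rotation"])
def grab(n,save=None):
    st=readout.read_state(); im,d=imaging.get_image(n); c=cam(n,st)
    f,cx,cy,e,Ro=c
    v,u=np.mgrid[:im.shape[0],:im.shape[1]]
    P=np.stack([(u-cx)/f*d,(v-cy)/f*d,d],-1)@Ro.T+e
    P[d==0]=np.nan
    if save: cv2.imwrite(f"pics/{save}.png",im)
    return im,d,P,c
def ray(c,uv,z):
    f,cx,cy,e,Ro=c; uv=np.atleast_2d(uv).astype(float)
    r=np.c_[(uv[:,0]-cx)/f,(uv[:,1]-cy)/f,np.ones(len(uv))]@Ro.T
    return e+r*((z-e[2])/r[:,2])[:,None]
E
python3 - <<'E'
from h import *
for n in("top","side"):
    im,d,P,c=grab(n,n+"0"); print(imaging.camera_info(n)); np.save(n+"P.npy",P)
print(imaging.camera_info("wrist"));print(readout.read_state())
E
```

```text
Traceback (most recent call last):
  File "h.py", line 15, in grab
    P=np.stack([(u-cx)/f*d,(v-cy)/f*d,d],-1)@Ro.T+e
      ~~~~~~~~~~~~~~~~~~~~~~~~~~~~~~~~~~~~~~^~~~~
ValueError: matmul: Input operand 1 has a mismatch in its core dimension 0, with gufunc signature (n?,k),(k,m?)->(n?,m?) (size 4 is different from 3)
```

Rotation is a quaternion.

```bash
sed -i 's/np.array(i\["rotation"\])/R.from_quat(i["rotation"]).as_matrix()/' h.py
python3 - <<'E'
from h import *
for n in("top","side"):
    im,d,P,c=grab(n,n+"0"); print(imaging.camera_info(n)); np.save(n+"P.npy",P)
print(imaging.camera_info("wrist"));print(readout.read_state())
E
```

```text
{'vfov': 46.2399210121075, 'cx': 286.06193943244745, 'cy': 214.58586740305267, 'eye': array([ 352.05516879,  -52.31538267, 1401.75635259]), 'rotation': array([ 0.71603576, -0.69457918,  0.05629411, -0.04103082])}
{'vfov': 43.412259071578276, 'cx': 281.53471402405034, 'cy': 214.45809159570948, 'eye': array([ 363.71477695, 1098.83859171,  759.1170909 ]), 'rotation': array([-0.07308371,  0.86260455, -0.49897683,  0.03992842])}
{'vfov': 70.08957440278735, 'cx': 279.67293102432654, 'cy': 206.33252511212672, 'T_tool_cam': array([[ 2.61955839e-06, -2.65764513e-01,  9.64037978e-01,
        -1.41217307e+02],
       [ 9.99999913e-01, -4.00521211e-04, -1.13132351e-04,
        -2.53297421e-01],
       [ 4.16184223e-04,  9.64037895e-01,  2.65764489e-01,
        -6.75201980e+01],
       [ 0.00000000e+00,  0.00000000e+00,  0.00000000e+00,
         1.00000000e+00]])}
{'clock': 0.15, 'joints': array([-8.84409431e-01,  3.85351091e-01,  6.95941405e-03, -2.91918819e-04,
       -1.19404077e+00, -2.58598694e-01]), 'joint_vel': array([ 0.00090272, -0.00171885,  0.00312137,  0.0014978 , -0.00113358,
       -0.00020839]), 'joint_efforts': array([-2.87561215e-05, -3.92677867e+01,  1.88582468e+01,  4.18860331e+00,
       -3.38968748e-03, -6.99673151e-06]), 'position': array([ 259.10344177, -568.28134662,  230.50692342]), 'ee_rot': array([-0.14949936,  0.69117872,  0.15061684,  0.69082305]), 'contact_force': array([-1.03133238,  0.98055744, -0.10399647]), 'wrist_torque': array([-0.01486992, -0.00275761,  0.05341548]), 'gripper_width': 85.46737950966867}
```

View pics/top0.png

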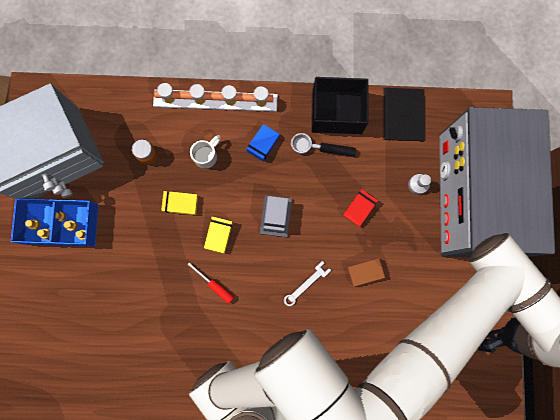

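View pics/side0.png

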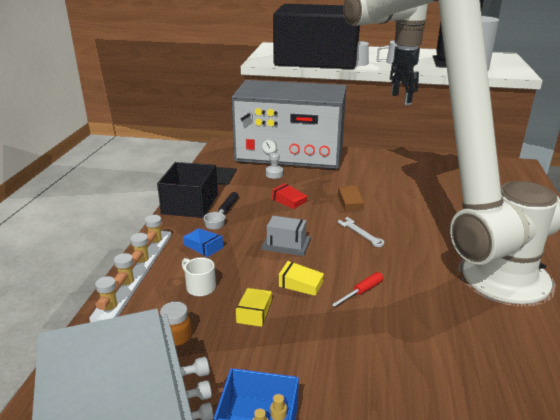

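```bash
cat > seg.py <<'E'
from h import *
RNG={"yellow":((22,120,90),(35,255,255)),"red":((0,170,90),(6,255,255)),"blue":((105,150,80),(125,255,255))}
def blobs(im,P,col,zmin=12,amin=150,zmax=200):
    hsv=cv2.cvtColor(im,cv2.COLOR_BGR2HSV); m=cv2.inRange(hsv,*RNG[col])
    m=cv2.morphologyEx(m,cv2.MORPH_CLOSE,np.ones((3,3),np.uint8))
    n,l,s,ce=cv2.connectedComponentsWithStats(m)
    return [(l==i,ce[i],s[i,4]) for i in range(1,n) if s[i,4]>=amin]
def plane(X):
    A=np.c_[X[:,:2],np.ones(len(X))]; k=np.linalg.lstsq(A,X[:,2],rcond=None)[0]; return k
E
python3 - <<'E'
from seg import *
im=cv2.imread("pics/top0.png");P=np.load("topP.npy")
np.set_printoptions(precision=1,suppress=True)
for col in RNG:
    for m,ce,a in blobs(im,P,col,amin=200):
        X=P[m];X=X[~np.isnan(X[:,0])]
        if len(X)<50: print(col,ce,"nodepth");continue
        z=np.percentile(X[:,2],[5,50,95]); T=X[X[:,2]>15]
        if len(T)<50: continue
        r=cv2.minAreaRect(T[:,:2].astype(np.float32)); k=plane(T); print(col,ce,a,z,r,k[:2]*100,"dist",np.hypot(*T[:,:2].mean(0)))
for (u,v) in [(277,205),(277,225),(277,228),(300,215),(275,232),(367,272),(240,270)]: print(u,v,P[v,u])
E
python3 -c "
import cv2
im=cv2.imread('pics/top0.png')[180:280,150:400];cv2.imwrite('pics/c1.png',cv2.resize(im,None,fx=3.2,fy=3.2,interpolation=cv2.INTER_CUBIC))"
```

```text
yellow [179.1 202.6] 703 [18.8 29.3 36.7] ((568.9534912109375, 221.9523162841797), (91.55858612060547, 56.99712371826172), 87.4061508178711) [ 2.2 12.3] dist 609.6833281897123
yellow [217.6 234.5] 702 [ 4.2 29.7 36.8] ((481.266357421875, 109.74497985839844), (57.485816955566406, 89.98168182373047), 77.83594512939453) [12.2 -4.4] dist 493.00273224181126
red [359.9 207.6] 689 [ 3.  29.5 37.1] ((570.2080688476562, -289.0875244140625), (56.07481002807617, 89.30973815917969), 56.55888748168945) [10.4 -8.4] dist 639.1365720286198
red [220.2 291.1] 263 [ 1.6 22.5 28.6] ((325.2615661621094, 96.46953582763672), (79.49302673339844, 23.966941833496094), 51.021793365478516) [ 1.2 -1.2] dist 338.3785094853882
blue [262.4 142.1] 639 [16.1 29.8 36.5] ((753.8089599609375, -6.802738189697266), (57.08823776245117, 90.66852569580078), 59.863609313964844) [-8.9  5.4] dist 751.6933121362305
blue [ 55.  220.6] 3080 [-0.4 12.1 69.3] ((499.8939514160156, 556.3720092773438), (203.98223876953125, 120.70669555664062), 89.95860290527344) [-3.7  0.5] dist 752.1420403302059
277 205 [562.8 -52.9  69.9]
277 225 [508.4 -54.6  64.3]
277 228 [500.  -54.9  65.3]
300 215 [ 548.  -120.4   -7.8]
275 232 [494.3 -49.7  11.8]
367 272 [ 388.7 -309.2   29. ]
240 270 [384.6  46.   -2.9]
```

View pics/c1.png

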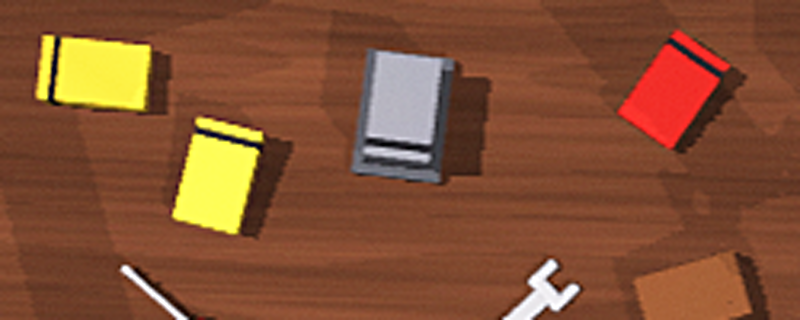

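Run:
```python
from seg import *
np.set_printoptions(precision=2,suppress=True)
im=cv2.imread("pics/top0.png");P=np.load("topP.npy")
q=np.zeros(im.shape[:2],bool);q[185:250,250:310]=1
for lo,hi in((56,80),(7,80)):
    m=q&(P[...,2]>lo)&(P[...,2]<hi); m=cv2.morphologyEx(m.astype(np.uint8),cv2.MORPH_OPEN,np.ones((3,3),np.uint8))>0
    T=P[m]; print(lo,len(T),cv2.minAreaRect(T[:,:2].astype(np.float32)),np.median(T[:,2]))
    # rays on plane z=66 of mask outline
    c=cam("top"); v,u=np.nonzero(m); print(cv2.minAreaRect(ray(c,np.c_[u,v],66 if lo>20 else 12)[:,:2].astype(np.float32)))
st=readout.read_state();M=R.from_quat(st["ee_rot"]).as_matrix();print(M, "jaw yaw",np.degrees(np.arctan2(M[1,1],M[0,1])))
```

```text
56 675 ((541.6854858398438, -50.70834732055664), (56.37714385986328, 90.77841186523438), 83.98846435546875) 65.87174608618216
((541.2649536132812, -50.25663757324219), (56.255733489990234, 91.0096206665039), 84.59426879882812)
7 1002 ((541.7213745117188, -50.625057220458984), (77.61112976074219, 112.60382080078125), 84.54762268066406) 64.06189198214292
((541.6234130859375, -50.63561248779297), (77.5828857421875, 112.06088256835938), 84.62735748291016)
[[-0.   -0.41  0.91]
 [ 0.    0.91  0.41]
 [-1.    0.   -0.  ]] jaw yaw 114.5042849059846
```

Emit:
{"fn": "arm_command", "kwargs": {
  "increments": [
    [[0, 0, 63], [310, 790, -60], 0],
    [[0, 0, 63], [310, 790, -60], 0],
    [[0, 0, 63], [310, 790, -60], 0],
    [[0, 0, 63], [310, 790, -60], 0],
    [[0, 0, 63], [310, 790, -60], 0]
  ]
}}

```text
clock: 0.65
position: [350.5, -334.6, 213.2]
ee_rot: [-0.394, 0.587, 0.395, 0.587]
contact_force: [0.8, -0.2, 0.4]
gripper_width: 85.5
```

Emit:
{"fn": "arm_command", "kwargs": {
  "increments": [
    [[0, 0, 19.7], [218, 557, -45], 0],
    [[0, 0, 19.7], [218, 557, -45], 0],
    [[0, 0, 19.7], [218, 557, -45], 0],
    [[0, 0, 19.7], [218, 557, -45], 0],
    [[0, 0, 19.7], [218, 557, -45], 0]
  ]
}}

```text
clock: 1.15
position: [441.1, -102.2, 194.7]
ee_rot: [-0.489, 0.511, 0.489, 0.511]
contact_force: [1.1, -0.8, 0.0]
gripper_width: 85.6
```

Emit:
{"fn": "arm_command", "kwargs": {
  "increments": [
    [[0, 0, 0], [127, 327, -25], 0],
    [[0, 0, 0], [127, 327, -25], 0],
    [[0, 0, 0], [127, 327, -25], 0],
    [[0, 0, 0], [127, 327, -25], 0],
    [[0, 0, 0], [127, 327, -25], 0]
  ]
}}

```text
clock: 1.65
position: [531.0, 130.4, 176.7]
ee_rot: [-0.489, 0.511, 0.489, 0.51]
contact_force: [0.3, -0.5, -0.9]
gripper_width: 85.6
```

Emit:
{"fn": "arm_command", "kwargs": {
  "increments": [
    [[0, 0, 0], [38, 92, -25], 0],
    [[0, 0, 0], [38, 92, -25], 0],
    [[0, 0, 0], [38, 92, -25], 0],
    [[0, 0, 0], [38, 92, -25], 0],
    [[0, 0, 0], [38, 92, -25], 0]
  ]
}}

```text
clock: 2.15
position: [568.5, 221.5, 151.7]
ee_rot: [-0.489, 0.511, 0.489, 0.51]
contact_force: [-0.1, -0.2, 0.8]
gripper_width: 85.2
```

```bash
cat > look.py <<'E'
import sys
from seg import *
np.set_printoptions(precision=2,suppress=True)
col,name=sys.argv[1:3]
st=readout.read_state();M=R.from_quat(st["ee_rot"]).as_matrix()
print("pos",st["position"],"jaw yaw",np.degrees(np.arctan2(M[1,1],M[0,1])),"x",M[:,0])
im,d,P,c=grab("wrist",name)
for m,ce,a in blobs(im,P,col,amin=1500):
    m=cv2.morphologyEx(m.astype(np.uint8),cv2.MORPH_CLOSE,np.ones((15,15),np.uint8))
    X=P[(m>0)];X=X[~np.isnan(X[:,0])];T=X[X[:,2]>np.percentile(X[:,2],50)-12]
    r=cv2.minAreaRect(T[:,:2].astype(np.float32));k=plane(T)
    print(ce,a,r,k[:2],"z@c",k@[*r[0],1],np.percentile(T[:,2],[2,98]))
E
python3 look.py yellow w1
```

```text
pos [568.52 221.52 151.68] jaw yaw 177.52164196288726 x [-0. -0. -1.]
[387.99  66.98] 7074 ((473.68896484375, 113.59107208251953), (56.698974609375, 76.1947021484375), 77.5500717163086) [ 0.12 -0.04] z@c 27.454558192563812 [21.99 32.91]
[279.45 194.02] 5405 ((568.3171997070312, 217.528076171875), (76.07880401611328, 55.802520751953125), 87.03710174560547) [0.01 0.14] z@c 27.686191922108296 [22.31 32.86]
```

View pics/w1.png

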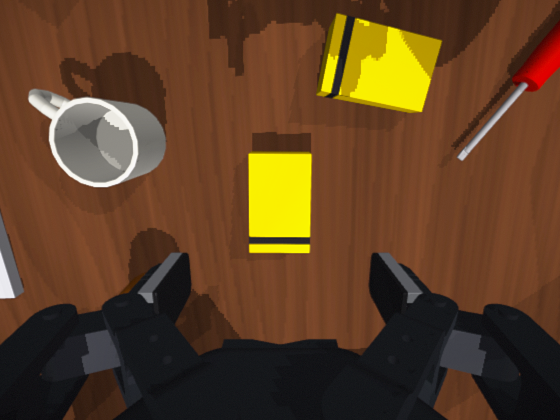

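Emit:
{"fn": "arm_command", "kwargs": {
  "increments": [
    [[0, 0, 0], [0, 2, -50], 0],
    [[0, 0, 0], [0, 2, -90], 0],
    [[0, 0, 0], [0, 2, -120], 0],
    [[0, 0, 0], [0, 2, -140], 0],
    [[0, 0, 0], [0, 2, -147], 0]
  ]
}}

```text
clock: 2.7
position: [567.4, 221.0, 3.8]
ee_rot: [-0.488, 0.513, 0.489, 0.51]
contact_force: [-0.6, -0.8, 0.3]
gripper_width: 85.6
```

Emit:
{"fn": "arm_command", "kwargs": {
  "increments": [
    [[0, 0, 0], [0, 0, 0], 1],
    [[0, 0, 0], [0, 0, 0], 1],
    [[0, 0, 0], [0, 0, 0], 1],
    [[0, 0, 0], [0, 0, 0], 1],
    [[0, 0, 0], [0, 0, 0], 1]
  ]
}}

```text
clock: 3.2
position: [568.5, 221.5, 5.7]
ee_rot: [-0.488, 0.512, 0.489, 0.511]
contact_force: [-0.3, -1.4, 6.8]
gripper_width: 54.9
```

Emit:
{"fn": "arm_command", "kwargs": {
  "increments": [
    [[0, 0, 0], [0, 0, 15], 1],
    [[0, 0, 0], [0, 0, 40], 1],
    [[0, 0, 0], [0, 0, 80], 1],
    [[0, 0, 0], [0, 0, 120], 1],
    [[0, 0, 0], [0, 0, 140], 1]
  ]
}}

```text
clock: 3.7
position: [569.7, 222.3, 149.8]
ee_rot: [-0.489, 0.51, 0.488, 0.513]
contact_force: [-0.6, -0.3, -1.1]
gripper_width: 54.6
```

Emit:
{"fn": "arm_command", "kwargs": {
  "increments": [
    [[0, 0, -1], [-4, -40, 0], 1],
    [[0, 0, -2], [-8, -80, 0], 1],
    [[0, 0, -3], [-12, -120, 0], 1],
    [[0, 0, -3], [-16, -160, 0], 1],
    [[0, 0, -3], [-20, -200, 0], 1]
  ]
}}

```text
clock: 4.2
position: [548.9, 20.9, 149.9]
ee_rot: [-0.475, 0.522, 0.475, 0.525]
contact_force: [0.5, 0.1, -0.9]
gripper_width: 55.1
```

```bash
python3 look.py yellow w2
```

```text
pos [548.87  20.94 149.87] jaw yaw 174.43969566863615 x [ 0.  0. -1.]
[287.06 258.79] 22405 ((541.6128540039062, 16.12554359436035), (72.59196472167969, 69.34346771240234), 84.40597534179688) [0.02 0.14] z@c 171.68840368442002 [164.55 176.21]
```

View pics/w2.png

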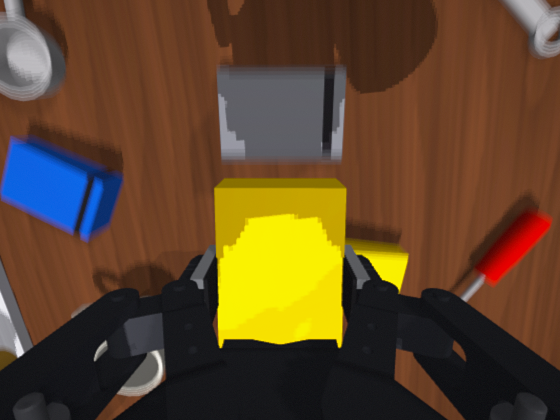

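Run:
```python
from h import *
np.set_printoptions(precision=1,suppress=True)
st=readout.read_state();c=cam("wrist",st)
print(ray(c,[[216,180],[280,179.5],[345,180]],144.2))
print("grey",ray(c,[[217,66],[345,66],[218,161],[343,159]],66))
```

```text
[[574.3 -27.2 144.2]
 [542.7 -24.3 144.2]
 [510.6 -20.7 144.2]]
grey [[579.3 -93.3  66. ]
 [491.5 -84.3  66. ]
 [588.9 -28.7  66. ]
 [495.8 -20.7  66. ]]
```

Run:
```python
from h import *
np.set_printoptions(precision=1,suppress=True)
im,d,P,c=grab("wrist","w2b")
print("cam",c[3])
for v in list(range(55,84,4))+list(range(145,240,5))+list(range(240,350,15)): print(v,P[v,280],im[v,280], P[v,235][2],P[v,335][2])
m=(P[...,2]>58)&(P[...,2]<74);m[:,:150]=0;m[175:]=0;m[:,400:]=0
print(cv2.minAreaRect(P[m][:,:2].astype(np.float32)))
m=(P[...,2]>152)&(P[...,2]<185);m[:,:205]=0;m[:,355:]=0;m[335:]=0;T=P[m]
print(np.percentile(T[:,0],[1,99]),np.percentile(T[:,1],[.2,1,99]))
```

```text
cam [539.9 -50.9 290.8]
55 [ 534.1 -109.3   -1.7] [26 45 76] -0.00805835750196593 -1.6477527810365018
59 [ 534.4 -106.1   -1.8] [26 45 76] 0.7627637640220541 -2.6956911085765682
63 [ 534.7 -102.7   -1.2] [28 45 76] -0.9086227630488679 -1.0494338040313096
67 [535.1 -99.5  -1.5] [26 45 76] -1.6870147334246326 -1.2041898988919115
71 [535.4 -96.2  -1.7] [26 44 75] -1.27829760909907 -0.8220270299486288
75 [535.7 -92.9  -1.3] [27 44 76] -0.9486748309386144 -1.8074092480287618
79 [536.1 -89.6  -1.8] [28 45 77] -1.7006504778226486 -1.1691504849664511
83 [536.6 -84.6  11.4] [66 62 61] 10.612644921713411 10.526584918259005
145 [541.5 -35.6  64.2] [100  95  94] 64.32388139663377 65.14178278951007
150 [541.9 -31.9  64.3] [102  95  95] 63.95145467507572 64.2033160839415
155 [542.3 -28.2  64. ] [101  95  95] 64.10489010989258 64.46943318509955
160 [542.7 -24.5  64.1] [102  95  96] 65.18559345904359 65.42647446355346
165 [543.  -20.9  64.8] [101  94  93] 65.01694311191864 65.75239524294005
170 [544.4  -7.3  -0.6] [ 72  80 104] -0.905654383680826 -1.1777292318563468
175 [544.9  -2.5  -0.4] [ 38  65 
[... 963 characters left out ...]
9.9] [  0 241 250] nan 169.1088975809124
255 [545.6   4.7 169.3] [  0 241 250] 169.8205884126909 170.0064100836022
270 [546.2  10.9 171.4] [  0 242 250] 171.86744955993993 171.9014545270014
285 [547.   18.2 171.5] [  0 241 250] 173.05867209605066 171.28749263156783
300 [547.7  24.9 172.8] [  0 241 250] 173.94495774815917 174.06400151422656
315 [548.4  31.6 174.1] [  0 225 247] 175.14003729641777 173.73667977866472
330 [549.   38.2 175.8] [  0 225 247] 176.07653404613865 175.01737714574608
345 [545.7   5.6 223.9] [28 25 27] 223.48491307112664 223.58186413778628
((541.562744140625, -48.22425079345703), (56.901641845703125, 90.2861099243164), 84.59951782226562)
[516.2 575.6] [-27.3 -26.4  40.7]
```

Emit:
{"fn": "arm_command", "kwargs": {
  "increments": [
    [[0, 0, 0], [-7, -35, 0], 1],
    [[0, 0, 0], [-7, -69, 0], 1],
    [[0, 0, 0], [-7, -69, 0], 1],
    [[0, 0, 0], [-7, -69, -30], 1],
    [[0, 0, 0], [-7, -69, -60], 1]
  ]
}}

```text
clock: 4.8
position: [541.9, -49.9, 90.0]
ee_rot: [-0.474, 0.523, 0.473, 0.527]
contact_force: [0.7, 0.3, -1.5]
gripper_width: 54.8
```

Emit:
{"fn": "arm_command", "kwargs": {
  "increments": [
    [[0, 0, 0], [0, 0, -4], 1],
    [[0, 0, 0], [0, 0, -8], 1],
    [[0, 0, 0], [0, 0, -12], 1],
    [[0, 0, 0], [0, 0, -16], 1],
    [[0, 0, 0], [0, 0, -17], 1]
  ]
}}

```text
clock: 5.3
position: [542.2, -49.6, 73.4]
ee_rot: [-0.474, 0.522, 0.473, 0.528]
contact_force: [-0.8, -0.1, -1.4]
gripper_width: 55.0
```

Emit:
{"fn": "arm_command", "kwargs": {
  "increments": [
    [[0, 0, 0], [0, 0, -0.5], 1],
    [[0, 0, 0], [0, 0, -1], 1],
    [[0, 0, 0], [0, 0, -1.5], 1],
    [[0, 0, 0], [0, 0, -2], 1],
    [[0, 0, 0], [0, 0, -2], 1]
  ]
}}

```text
clock: 5.8
position: [542.4, -49.6, 72.0]
ee_rot: [-0.475, 0.522, 0.473, 0.528]
contact_force: [-0.8, 0.6, 3.4]
gripper_width: 54.9
```

Emit:
{"fn": "arm_command", "kwargs": {
  "increments": [
    [[0, 0, 0], [0, 0, 0], 0.5],
    [[0, 0, 0], [0, 0, 0], 0],
    [[0, 0, 0], [0, 0, 0], 0],
    [[0, 0, 0], [0, 0, 0], 0],
    [[0, 0, 0], [0, 0, 0], 0]
  ]
}}

```text
clock: 6.3
position: [542.4, -49.6, 71.9]
ee_rot: [-0.475, 0.522, 0.473, 0.528]
contact_force: [1.1, 0.3, 0.5]
gripper_width: 85.6
```

Emit:
{"fn": "arm_command", "kwargs": {
  "increments": [
    [[0, 0, 0], [0, 0, 15], 0],
    [[0, 0, 0], [0, 0, 45], 0],
    [[0, 0, 0], [0, 0, 80], 0],
    [[0, 0, 0], [0, 0, 110], 0],
    [[0, 0, 0], [0, 0, 120], 0]
  ]
}}

```text
clock: 6.8
position: [544.2, -49.5, 195.6]
ee_rot: [-0.476, 0.52, 0.472, 0.529]
contact_force: [-0.1, 1.1, 0.5]
gripper_width: 85.6
```

Run:
```python
from seg import *
np.set_printoptions(precision=2,suppress=True)
im,d,P,c=grab("wrist","w3")
m=(P[...,2]>84)&(P[...,2]<110);m[:,:150]=0;m[:,420:]=0;T=P[m];r=cv2.minAreaRect(T[:,:2].astype(np.float32));k=plane(T)
print(r,k,"z@c",k@[*r[0],1])
m=(P[...,2]>55)&(P[...,2]<74);m[:,:100]=0;m[:,460:]=0
print(cv2.minAreaRect(P[m][:,:2].astype(np.float32)),readout.read_state()["position"])
```

```text
((542.5628662109375, -45.90842056274414), (90.30000305175781, 56.986427307128906), 83.62918853759766) [ 0.01  0.14 92.98] z@c 94.69205429625552
((540.8543701171875, -55.65813446044922), (70.82718658447266, 90.12403106689453), 84.6915054321289) [544.16 -49.49 195.54]
```

View pics/w3.png

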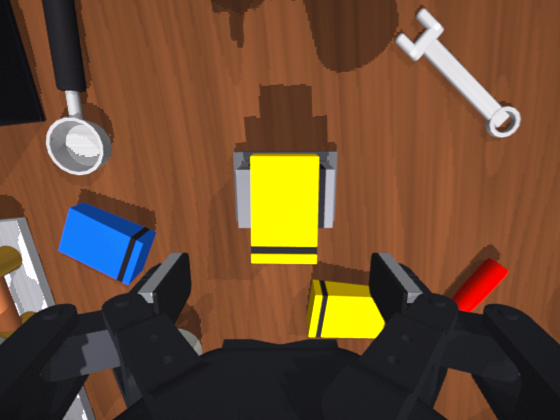

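Emit:
{"fn": "arm_command", "kwargs": {
  "increments": [
    [[0, 0, 8], [5, -48, 0], 0],
    [[0, 0, 16], [10, -96, 0], 0],
    [[0, 0, 24], [15, -144, 0], 0],
    [[0, 0, 32], [20, -192, 0], 0],
    [[0, 0, 40], [26, -240, 0], 0]
  ]
}}

```text
clock: 7.35
position: [568.1, -279.0, 193.6]
ee_rot: [-0.623, 0.329, 0.624, 0.339]
contact_force: [0.0, -0.4, -0.2]
gripper_width: 85.3
```

Emit:
{"fn": "arm_command", "kwargs": {
  "increments": [
    [[0, 0, 8], [0, 0, -10], 0],
    [[0, 0, 16], [0, 0, -20], 0],
    [[0, 0, 22], [0, 0, -30], 0],
    [[0, 0, 22], [0, 0, -30], 0],
    [[0, 0, 22], [0, 0, -30], 0]
  ]
}}

```text
clock: 7.85
position: [567.7, -278.8, 162.4]
ee_rot: [-0.673, 0.205, 0.677, 0.214]
contact_force: [-0.2, -0.7, -0.5]
gripper_width: 85.1
```

```bash
python3 look.py red w4
python3 - <<'E'
from seg import *
im,d,P,c=grab("top","top1")
q=np.zeros(im.shape[:2],bool);q[170:260,240:320]=1
for lo,hi in((84,115),(60,76)):
    m=q&(P[...,2]>lo)&(P[...,2]<hi);print(cv2.minAreaRect(P[m][:,:2].astype(np.float32)))
E
```

```text
pos [ 567.67 -278.83  162.41] jaw yaw -124.5017352606824 x [-0.    0.01 -1.  ]
[287.55 193.88] 4381 ((563.861083984375, -283.1797790527344), (56.297786712646484, 74.4107437133789), 57.0127067565918) [ 0.11 -0.07] z@c 27.432453551211843 [22.4 32.6]
((544.287353515625, -35.03581237792969), (63.801387786865234, 57.213966369628906), 84.26228332519531)
((545.1503295898438, -36.51708984375), (49.618072509765625, 96.09010314941406), 72.83370971679688)
```

View pics/w4.png

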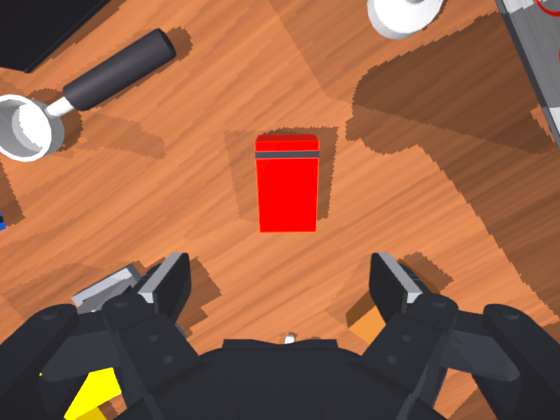

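Emit:
{"fn": "arm_command", "kwargs": {
  "increments": [
    [[-2, -3.2, 0.8], [-1, -3, -30], 0],
    [[-4.1, -6.4, 1.5], [-2, -6, -60], 0],
    [[-4.1, -6.4, 1.5], [-2, -6.4, -85], 0],
    [[-4.1, -6.4, 1.5], [-2, -6.4, -93], 0],
    [[-4.1, -6.4, 1.5], [-2, -6.4, -93], 0]
  ]
}}

```text
clock: 8.45
position: [566.4, -285.2, 70.3]
ee_rot: [0.72, -0.208, -0.633, -0.192]
contact_force: [1.1, 0.4, 0.4]
gripper_width: 85.3
```

```bash
python3 look.py red w5
```

```text
pos [ 566.37 -285.19   70.25] jaw yaw -122.85190417830937 x [ 0.11 -0.06 -0.99]
[280.92 166.4 ] 1807 ((604.4130859375, -310.132080078125), (56.0705451965332, 9.669818878173828), 56.332244873046875) [-0.42  0.28] z@c 32.77729608955525 [22.84 35.17]
[280.08 239.11] 9100 ((563.6460571289062, -283.070556640625), (56.25709533691406, 75.11553192138672), 56.51572036743164) [ 0.11 -0.07] z@c 27.384433838085947 [22.43 32.61]
```

Emit:
{"fn": "arm_command", "kwargs": {
  "increments": [
    [[0, 0, 0], [2, -1, -20], 0],
    [[0, 0, 0], [4, -3, -40], 0],
    [[0, 0, 0], [5.5, -4, -55], 0],
    [[0, 0, 0], [6, -4.3, -61], 0],
    [[0, 0, 0], [6, -4.3, -61], 0]
  ]
}}

```text
clock: 9.0
position: [573.6, -289.9, 10.3]
ee_rot: [0.721, -0.208, -0.633, -0.192]
contact_force: [-0.6, 0.5, 0.1]
gripper_width: 85.6
```

Emit:
{"fn": "arm_command", "kwargs": {
  "increments": [
    [[0, 0, 0], [0, 0, 0], 1],
    [[0, 0, 0], [0, 0, 0], 1],
    [[0, 0, 0], [0, 0, 0], 1],
    [[0, 0, 0], [0, 0, 0], 1],
    [[0, 0, 0], [0, 0, 0], 1]
  ]
}}

```text
clock: 9.5
position: [574.6, -290.1, 11.9]
ee_rot: [0.722, -0.207, -0.632, -0.192]
contact_force: [-1.7, 1.5, 7.0]
gripper_width: 54.3
```

Emit:
{"fn": "arm_command", "kwargs": {
  "increments": [
    [[0, 0, 0], [0, 0, 15], 1],
    [[0, 0, 0], [0, 0, 50], 1],
    [[0, 0, 0], [0, 0, 95], 1],
    [[0, 0, 0], [0, 0, 140], 1],
    [[0, 0, 0], [0, 0, 170], 1]
  ]
}}

```text
clock: 10.0
position: [575.1, -290.3, 185.2]
ee_rot: [0.723, -0.207, -0.63, -0.192]
contact_force: [0.1, -0.5, -1.6]
gripper_width: 54.9
```

Emit:
{"fn": "arm_command", "kwargs": {
  "increments": [
    [[0, 0, -8], [-5, 35, 5], 1],
    [[0, 0, -16], [-10, 70, 10], 1],
    [[0, 0, -24], [-15, 105, 10], 1],
    [[0, 0, -32], [-20, 120, 10], 1],
    [[0, 0, -40], [-25, 130, 10], 1]
  ]
}}

```text
clock: 10.5
position: [548.9, -158.5, 194.7]
ee_rot: [0.607, -0.444, -0.526, -0.397]
contact_force: [0.6, -0.4, -2.0]
gripper_width: 54.6
```

```bash
cat > rot.py <<'E'
from h import *
st=readout.read_state();M=R.from_quat(st["ee_rot"]).as_matrix()
a=np.radians(173.6); y=np.array([np.cos(a),np.sin(a),0]);x=np.array([0,0,-1.]);z=np.cross(x,y)
print(st["position"],st["contact_force"],"rotvec to goal",np.degrees(R.from_matrix(np.c_[x,y,z]@M.T).as_rotvec()))
E
python3 rot.py
```

```text
[ 548.94807531 -158.50564062  194.69137191] [ 0.64722946 -0.38413874 -1.97357855] rotvec to goal [  7.46691247   1.54197564 -23.26596801]
```

Emit:
{"fn": "arm_command", "kwargs": {
  "increments": [
    [[2.5, 0.5, -7.7], [-2, 15, 0], 1],
    [[5, 1, -15.5], [-4, 30, 0], 1],
    [[7.5, 1.5, -23.3], [-6, 40, 0], 1],
    [[7.5, 1.5, -23.3], [-6, 40, 0], 1],
    [[7.5, 1.5, -23.3], [-6, 40, 0], 1]
  ]
}}

```text
clock: 11.0
position: [542.6, -118.8, 194.3]
ee_rot: [-0.472, 0.527, 0.472, 0.527]
contact_force: [0.3, 0.1, -2.4]
gripper_width: 54.5
```

```bash
python3 rot.py
python3 - <<'E'
from seg import *
np.set_printoptions(precision=2,suppress=True)
im,d,P,c=grab("wrist","w6")
hsv=cv2.cvtColor(im,cv2.COLOR_BGR2HSV)
m=(cv2.inRange(hsv,(0,170,60),(6,255,255))>0)&(P[...,2]>150)
T=P[m]; r=cv2.minAreaRect(T[:,:2].astype(np.float32)); print("red",r,plane(T),np.percentile(T[:,2],[1,50,99]))
v,u=np.nonzero(m);i=np.argsort(v)[:3];print(u[i],v[i],P[v[i],u[i]])
for v in range(v.min()-2,v.min()+30,3):print(v,P[v,280],im[v,280])
m=(P[...,2]>82)&(P[...,2]<110);m[:,:150]=0;m[:,420:]=0;T=P[m];print("yel",cv2.minAreaRect(T[:,:2].astype(np.float32)),plane(T))
E
```

```text
[ 542.6138564  -118.81532931  194.28494908] [ 0.29402129  0.07869356 -2.44362788] rotvec to goal [ 0.02114285  0.00954197 -0.10458439]
red ((525.6476440429688, -119.77660369873047), (79.57698822021484, 89.63084411621094), 83.1697769165039) [ -0.01   0.09 228.87] [181.19 211.25 212.87]
[230 231 232] [172 172 172] [[ 564.23 -164.14  175.99]
 [ 563.69 -164.08  176.01]
 [ 563.1  -164.08  176.38]]
170 [ 540.34 -135.97   -1.96] [ 60  88 144]
173 [ 537.62 -161.04  178.37] [ 18  30 209]
176 [ 537.64 -160.89  186.96] [ 13  26 211]
179 [ 537.62 -161.1   196.63] [ 13  24 210]
182 [ 537.63 -161.    203.66] [ 14  24 210]
185 [ 537.65 -160.87  209.8 ] [ 10  24 222]
188 [ 537.74 -160.01  211.88] [  0  25 250]
191 [ 537.91 -158.47  210.75] [  0  23 250]
194 [ 538.05 -157.23  211.  ] [  0  27 250]
197 [ 538.18 -156.1   211.75] [  0  26 250]
200 [ 538.32 -154.77  211.67] [  0  27 250]
yel ((0.0, 0.0), (0.0, 0.0), 0.0) [0. 0. 0.]
```

View pics/w6.png

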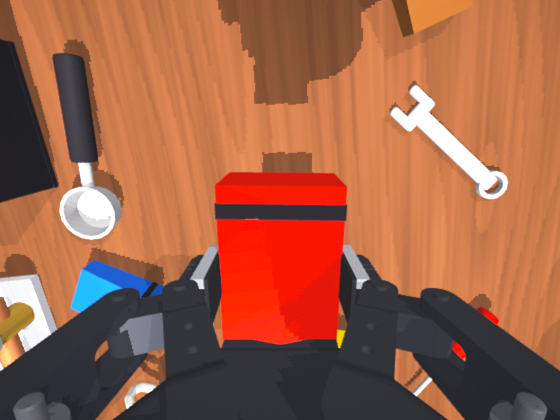

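Emit:
{"fn": "arm_command", "kwargs": {
  "increments": [
    [[0, 0, 0], [0, 35, 0], 1],
    [[0, 0, 0], [0, 70, 0], 1],
    [[0, 0, 0], [0, 70, 0], 1],
    [[0, 0, 0], [0, 70, -30], 1],
    [[0, 0, 0], [0, 70, -65], 1]
  ]
}}

```text
clock: 11.55
position: [543.6, -48.9, 130.0]
ee_rot: [-0.473, 0.525, 0.471, 0.527]
contact_force: [0.5, -0.2, -2.6]
gripper_width: 54.7
```

```bash
python3 rot.py
python3 - <<'E'
from seg import *
np.set_printoptions(precision=3,suppress=True)
im,d,P,c=grab("wrist","w7")
hsv=cv2.cvtColor(im,cv2.COLOR_BGR2HSV)
m=(cv2.inRange(hsv,(0,170,60),(6,255,255))>0);m[:,:235]=0;m[:,328:]=0;m[:225]=0;m[320:]=0
T=P[m];T=T[(T[:,2]>130)&(T[:,2]<165)];print(len(T),plane(T),np.median(T[:,2]))
for v in range(165,300,6):print(v,P[v,280],im[v,280])
E
```

```text
[543.55001684 -48.90121275 130.0162529 ] [ 0.50057357 -0.16053235 -2.58387414] rotvec to goal [ 0.01963375  0.26386702 -0.21849013]
8803 [ -0.012  -0.004 153.545] 147.0091229778724
165 [538.897 -90.858  80.017] [  0 225 247]
171 [539.109 -88.528  89.898] [  0 255 255]
177 [538.692 -90.996 125.675] [ 15  26 213]
183 [538.619 -91.067 141.544] [ 14  25 212]
189 [538.762 -89.535 146.937] [  0  25 251]
195 [539.031 -87.041 147.371] [  0  29 251]
201 [539.319 -84.391 147.231] [  0  26 251]
207 [539.596 -81.824 147.518] [58 49 52]
213 [539.896 -79.066 147.222] [78 68 71]
219 [540.158 -76.619 148.033] [ 94  85 214]
225 [540.468 -73.773 147.658] [  0  12 255]
231 [540.822 -70.562 146.409] [  0  26 255]
237 [541.094 -68.022 147.128] [  0  26 255]
243 [541.444 -64.834 146.258] [  0  22 255]
249 [541.693 -62.482 147.492] [  0  32 255]
255 [542.068 -59.068 146.34 ] [  0  32 255]
261 [542.305 -56.825 147.819] [  0  31 255]
267 [542.719 -53.069 146.215] [  0  34 255]
273 [543.014 -50.331 146.757] [  0  38 255]
279 [543.357 -47.175 146.557] [  0  37 255]
285 [543.702 -44.001 146.406] [  0  38 255]
291 [543.995 -41.274 147.072] [  0  39 255]
297 [544.383 -37.72  146.425] [  0  38 255]
```

Emit:
{"fn": "arm_command", "kwargs": {
  "increments": [
    [[0, 0, 0], [-1, 0, -5], 1],
    [[0, 0, 0], [-1, 0, -9], 1],
    [[0, 0, 0], [-1, 0, -13], 1],
    [[0, 0, 0], [-1, 0, -17], 1],
    [[0, 0, 0], [-1, 0, -17], 1]
  ]
}}

```text
clock: 12.1
position: [539.0, -49.5, 108.0]
ee_rot: [-0.471, 0.528, 0.473, 0.525]
contact_force: [-0.4, -0.7, 3.7]
gripper_width: 54.6
```

Emit:
{"fn": "arm_command", "kwargs": {
  "increments": [
    [[0, 0, 0], [0, 0, -1], 1],
    [[0, 0, 0], [0, 0, -2], 1],
    [[0, 0, 0], [0, 0, -3], 1],
    [[0, 0, 0], [0, 0, -3], 1],
    [[0, 0, 0], [0, 0, -3], 1]
  ]
}}

```text
clock: 12.6
position: [540.5, -49.6, 107.8]
ee_rot: [-0.472, 0.527, 0.472, 0.526]
contact_force: [-4.5, 0.4, 11.8]
gripper_width: 54.7
```

Emit:
{"fn": "arm_command", "kwargs": {
  "increments": [
    [[0, 0, 0], [1, 0, 1], 1],
    [[0, 0, 0], [2, 0, 1], 1],
    [[0, 0, 0], [2, 0, 0.5], 1],
    [[0, 0, 0], [2, 0, 0.5], 1],
    [[0, 0, 0], [2, 0, 0.5], 1]
  ]
}}

```text
clock: 13.1
position: [542.6, -49.6, 108.0]
ee_rot: [-0.472, 0.527, 0.472, 0.526]
contact_force: [-0.0, 0.2, 0.4]
gripper_width: 54.4
```

Emit:
{"fn": "arm_command", "kwargs": {
  "increments": [
    [[0, 0, 0], [0, 0, 0], 0.4],
    [[0, 0, 0], [0, 0, 0], 0],
    [[0, 0, 0], [0, 0, 0], 0],
    [[0, 0, 0], [0, 0, 0], 0],
    [[0, 0, 0], [0, 0, 0], 0]
  ]
}}

```text
clock: 13.6
position: [542.5, -49.6, 108.1]
ee_rot: [-0.472, 0.527, 0.472, 0.526]
contact_force: [-0.0, -0.4, 1.1]
gripper_width: 85.4
```

Emit:
{"fn": "arm_command", "kwargs": {
  "increments": [
    [[0, 0, 0], [0, 0, 15], 0],
    [[0, 0, 0], [0, 0, 45], 0],
    [[0, 0, 0], [0, 0, 80], 0],
    [[0, 0, 0], [0, 0, 110], 0],
    [[0, 0, 0], [0, 0, 120], 0]
  ]
}}

```text
clock: 14.1
position: [544.2, -49.5, 231.8]
ee_rot: [-0.474, 0.525, 0.471, 0.527]
contact_force: [0.1, -0.3, 0.2]
gripper_width: 85.3
```

Run:
```python
from seg import *
np.set_printoptions(precision=3,suppress=True)
im,d,P,c=grab("wrist","w8");print(readout.read_state()["position"])
q=np.zeros(im.shape[:2],bool);q[:,150:410]=1
for lo,hi in((116,140),(80,113),(58,74)):
    m=q&(P[...,2]>lo)&(P[...,2]<hi);T=P[m];print(lo,len(T),cv2.minAreaRect(T[:,:2].astype(np.float32)),plane(T),np.median(T[:,2]))
```

```text
[544.167 -49.503 231.74 ]
116 6608 ((542.7615966796875, -46.90516662597656), (90.50435638427734, 56.59223175048828), 83.04655456542969) [ -0.001   0.001 125.111] 124.53740342074389
80 162 ((537.1198120117188, -91.55245208740234), (0.31116941571235657, 55.298927307128906), 83.38579559326172) [  0.17    1.552 151.98 ] 102.16092351013492
58 1073 ((540.8710327148438, -55.58696365356445), (70.9205093383789, 90.2638168334961), 84.57849884033203) [-0.003 -0.03  65.222] 64.77186332397821
```

View pics/w8.png

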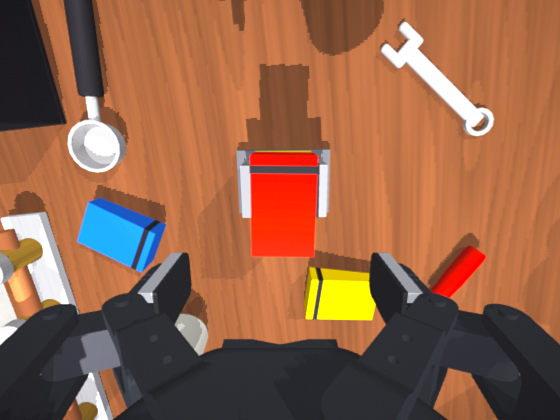

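```bash
python3 -c "
from bench import arm;print(arm.job_done())"
```

```text
the job is handed in; nothing more can be done
None
```

The pack is built and handed in at about 14 s of the 61 s allowed. The yellow wedge lies crosswise, flat face down, on the grey pair. The red wedge lies sloped face down on it, thick end over the yellow one's thin end.

**Last wrist-camera checks:**
- **Red wedge:** it is level, with a tilt of about 0.001 rad. The top is at 124.5 mm against a nominal 126, within the camera's accuracy. Its centre is about 1 mm from the yellow's, and the yaws differ by about 0.6°.
- **Yellow wedge:** measured before the red one went on, it was about 2–3 mm from the grey pair's centre and about 1° off square.
- **Grey pair:** its yaw had not changed. I could not fully check its position because the pack covers it. The visible edges were where they were before the red wedge was placed.
- **Gripper:** it is open and about 105 mm above the pack, touching nothing.

**Disagreements and gaps:**
- The top and wrist cameras disagreed by about 2.4 mm in y on the grey pair. The wrist camera put the yellow wedge 3–4 mm in y from where the arm set it down. Both are well inside the 15 mm tolerance.
- A later top-camera look at the yellow wedge was partly blocked by the arm, so I did not use it.
- The force readings showed no contact with the other things on the bench, but I did not re-measure their positions.

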